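Lock the drill-bit chest and put its key away

ROBOT

A 7-joint arm with a two-finger parallel gripper is mounted at the origin on the work surface. World frame = base frame: x ahead of the robot, y to its left, z up, the work surface at z = 0. Lengths are in m, angles in rad, forces in N, time in s.
With the tool pointing down it reaches from about 0.4 to 0.875 m from the base axis. Payload 19.3 kg.
Tool frame: the origin (TCP) lies at the very end of the fingers, on their centre line; the grasp point (between the pads) lies 19 mm behind it; z points along the fingers, y is the line along which they close (so a half turn about z gives the same grasp; the last joint's range is limited). The gripper opens to 85 mm and grips with 20 to 120 N. Pads are 22 mm wide; open, the fingers measure 114 mm over their backs; the gripper's body (76 mm by 85 mm) begins 54 mm behind the grasp point. The pads swing forward as they close: fully open they stand 13 mm farther back than shut.
Start: joints at [-1.309, 0.521, -0.036, 1.599, 0.021, 1.021, -0.113], TCP at [0.204, 0.591, 0.231] pointing down, gripper open.
Joint ranges: [-2.91, 2.91], [-0.3, 2.13], [-1.5, 1.42], [0.17, 2.43], [-1.26, 4.41], [0.16, 1.93], [-2.52, 2.52]. Speed limits (rad/s): [1.89, 1.89, 2.39, 2.39, 3.01, 3.01, 3.01].

INTERFACE

Orientations are given as [roll, pitch, yaw] about the fixed x, y, z axes, in that order (R = Rz(yaw) Ry(pitch) Rx(roll)).
In Python, from workcell import bot gives the robot as it stands.
- The arm moves only by the tool carry_out, never from a script. Its argument "rows" is a list that holds one entry, the list of rows, each a list of 4 numbers: the shift along the tool's x, y, z in m, then the turn about the tool's z in degrees. In form: [[[x, y, z, twist], ...]]. A call has 1 to 12 rows; each row is the pose to reach, as a shift and turn from the pose commanded when the call began, along the tool's axes at that moment; what a row does not reach only later rows make up. A row lasts 1/12 s, in which the tool goes at most 41.7 mm and 7.16 degrees, less where a joint would pass 70% of its speed; a pose out of reach is approached as far as the arm can. A call with a gripper value outside its range is refused whole. "grip" is the finger opening in m, from 0 to 0.0854, set as the call begins (left out, the last holds). The fingers move at their own pace and stop on an object; "grip_force" is the grip in N (left out, the last holds). Time passes only in rows, so rows that repeat a pose let the fingers close. It gives the time, the measured TCP pose, the force, the opening and the grip force at its end, in the units of the state.
- bot.observe(): the state, without advancing time (a new reading comes with each control period).
- bot.grab_frame(name): name is "scene" or "top" or "wrist"; returns a dict with "pixels" (384x512x3 uint8, red, green, blue), "K" (3x3 intrinsics, pixels), "pose" (4x4, takes a point from camera to world coordinates). Camera axes: x right, y down, z forward; pixel columns grow to the right and rows downward; lengths in m; the calibration is good to about 2 mm. A picture is of the moment at which its call begins. There is no depth.
- bot.job_done(): hands the job in; it is judged then, once.
Trained networks look in a picture, given as the dict that the camera call returned (one of the last four; its "shot" number tells which), for a name from the list of things; names that differ only in an ending like _2 or _b are one class to them, and where a whole thing is asked for, a point or a joint stands for the part that bears it (a point fixed in the world has none). Each returns a list of dicts, best first, with "conf" (0 to 1); they miss things now and then, are a little off and sometimes report something else, mostly with a low value. They report only what shows in the picture. A call takes as long as a camera call.
- bot.look_for(picture, label): "position" ([column, row] in pixels, amid what is visible of it).
- bot.regions_of(picture, label): "region" (384x512 bool, what is visible of it) and "position" ([column, row] in pixels, amid what is visible of it).
- bot.spot_point(picture, label): "position" ([column, row] in pixels: a listed point, or the origin of a listed thing).
The state is a dict: "clock": time; "qpos": joint angles; "qd": joint speeds; "joint_efforts": joint torques, N m; "position": TCP position; "tool_rot": TCP orientation; "force": force on the tool from outside, world axes, zero at the start; "moment": the same for the moment, N m; "grip_width": finger opening in m; "finger_force": force on a finger pad.
Only numpy, scipy, OpenCV 4.12 (cv2) and the standard library are available. Lean on these libraries where they do the work, as an engineer would, in place of code of your own. Each camera call takes 0.05 s, during which the arm holds its last target. There are 200 camera calls.

TASK

Lock the drill-bit chest: turn the key that stands in its lock clockwise until the bolt is firmly home against the back of its keeper and you feel it stop, without forcing it. Then turn the key back to where it comes out, draw it out without wrenching it, and lower it gently into the empty tray, not the tin with the screws. Leave everything else where it is.

Things in the scene. Friction and masses are not known exactly. Their poses are not given: they have to be found in the camera images.
- chest: Fixed low sheet-steel chest, 200 (x) by 260 (y) by 90 mm high, white top on a grey body. Origin on the table under the lock's axis: it spans -100..100 mm in its x, -100..160 mm in its y; z up; at yaw 0 its -x side faces the robot. A dark lock case 58 mm square stands on top around that axis, 120 mm above the table. The lid's bar handle (y = 128 mm, 20 mm high) plays no part.
- lock: The fixed lock case with the wards inside it; origin and axes as the chest. The wards hold the key's bit down: the key lifts out only when its bit points along the chest's +x within about 0.1 rad; elsewhere it catches after about 1.5 mm. Pulling the key against the wards with more than 20 N wrenches the lock.
- plug (a joint): The plug (brass face 26 mm wide, 122 mm above the table), turned by the key about the vertical through the chest's origin. 0, a hard stop and the start, is where the key comes out; grows clockwise from above to a stop at 1.5 rad. Stays where left. Resists with about 0.03 N m alone, 0.32 N m while pushing the bolt. The key has about 0.05 rad of play in it either way.
- bolt: Steel bolt bar, 12.5 mm wide, 10 mm high, sliding out of the lock case along the chest's -y (axes as the chest). A pin 18 mm from the plug's axis pushes it on clockwise turning only, from 0.1 to 0.5 rad on; it is home at about 0.6 to 1.0 rad of the plug, as the keeper lies. It stays when the key turns back (16 N friction). Each N on the keeper costs about 0.018 N m more on the key.
- bolt_tip (a point): Middle of the bolt's outer end face, 103 mm above the table.
- keeper: Fixed dark steel U-shaped keeper, 34 mm wide, 22 mm high, on the chest's top on the -y side of the lock; its mouth faces the bolt. Its origin is on the chest's top under the inner face of its back wall, axes as the chest. It is screwed down nearer to or farther from the lock each time (6 mm of variation). It is torn loose if the bolt presses it with more than 13 N.
- keeper_back (a point): Middle of the inner face of the keeper's back wall, where the bolt's end lands (same height as bolt_tip). A press of 5 to 10 N seats the bolt firmly.
- key: Loose key, 28 to 50 g, upright in the lock at the start. Origin on its axis under its round shoulder, which rests on the plug's face, 122 mm above the table; z up to the head; x along the flat, the way the bit points (the chest's +x at the start). Stem 8 mm, blade 9 by 4 mm to 20 mm below the origin, a bit at its end reaching 9 mm to +x.
- key_head (a point): Middle of the key's black plastic head, 28 mm above its origin: 28 mm (x) by 10 mm (y) by 30 mm high, from 13 to 43 mm above the origin. Grasp it across its 10 mm, closing along the key's y. Between pads the head gives: the gripper turns up to about 0.3 rad further than the plug under load, in either direction; undo that give before drawing the key out, or it binds.
- key_tip (a point): Lower end of the key's blade, 20 mm below its origin.
- tray: Loose shallow empty aluminium tray, 150 by 150 mm, 28 mm high, walls and floor 4 mm thick, 0.7 kg; origin under its middle. On the left or the right of the chest. The key may end lying, leaning or standing in it.
- screw_tin: Bystander: deeper aluminium tin, 110 by 130 by 55 mm, full of screws; on the other side of the chest than the tray. Origin under its middle.
- glue: Bystander: white glue bottle, 54 mm wide, 150 mm high, standing; origin under its middle.
- jar: Bystander: glass jar with steel lid, 72 mm wide, 90 mm high; origin under its middle.
- carton: Bystander: cardboard box 80 by 110 by 60 mm; origin under its middle.
- wrench: Bystander: wrench lying on the table near the robot.
- screwdriver: Bystander: screwdriver lying on the table near the robot.
- offcut: Bystander: wooden batten, 160 by 45 by 24 mm; origin under its middle.

How it is judged:
On the way, in this order (a step that is already met when the one before it is completed fails the run):
1. the key has turned the bolt home: it presses on the back of its keeper (more than 4 N) (contact force between bolt and keeper above 4 N and value of joint plug above 0.5 rad), for 0.1 s.
2. the key is turned back and drawn fully out of the lock (z of key_tip in the frame of chest above 0.124 m and value of joint plug below 0.2 rad), for 0.1 s.
3. the key, still held, is low in the empty tray (its lower end inside the rim) (x of key_tip in the frame of tray between -0.071 and 0.071 m and y of key_tip in the frame of tray between -0.071 and 0.071 m and z of key_tip in the frame of tray below 0.03 m and contact force between the fingers and key above 0.5 N), for 0.1 s.
At the end, for the whole second after the job is handed in: The whole key is inside the tray's outline (head and tip less than 60 mm above its underside), at rest; the bolt's end is within 2 mm of the keeper's back wall; the plug is back within 0.2 rad of where the key comes out (x of key_head in the frame of tray between -0.075 and 0.075 m and y of key_head in the frame of tray between -0.075 and 0.075 m and z of each of key_head, key_tip in the frame of tray below 0.06 m and x of key_tip in the frame of tray between -0.075 and 0.075 m and y of key_tip in the frame of tray between -0.075 and 0.075 m and linear speed of key below 0.02 m/s and distance between bolt_tip and keeper_back below 0.002 m and value of joint plug below 0.2 rad); the robot touches nothing.
It fails at once if the bolt is forced: it presses the keeper with more than 13 N (contact force between bolt and keeper above 13 N).
It fails at once if the key is wrenched: pulled against the lock's wards with more than 20 N (contact force between key and lock above 20 N).
It fails at once if another thing on the table is disturbed (moved more than 30 mm), or the tray shoved more than 40 mm (distance of any of screw_tin, glue, jar, carton, wrench, screwdriver, offcut from where it was at the start of the episode above 0.03 m or distance of tray from where it was at the start of the episode above 0.04 m).
It also fails if it takes over 70 s, if anything falls off the work surface, if the arm or the gripper's body presses on something with over 40 N, if the wrist force passes 120 N, or if a joint passes its speed limit or range.

## Working session

There is one attempt and no reset: what is moved stays moved. The work goes in short steps, Python scripts to look and compute and a tool call to move; the robot and the scene stay as the last step left them, time stands still between calls to the robot, and variables do not carry over. Pictures are saved under pics/ and viewed, at most 10 in all, crops included, and the job is handed in when it is done.

Besides the shell and the picture viewer there is one more tool, called after "Request:" as name(argument=value, ...), one argument or row to a line, values as JSON. carry_out: Moves the arm, as the interface text tells. Its arguments: {"type":"object","properties":{"rows":{"type":"array","items":{"type":"array","items":{"type":"array","items":{"type":"number"}}}},"grip":{"type":"number"},"grip_force":{"type":"number"}},"required":["rows"]}

```bash
mkdir -p pics
cat > h.py <<'E'
import numpy as np, cv2
from workcell import bot
from scipy.spatial.transform import Rotation as R
def ray(f,px):
    d=f["pose"][:3,:3]@np.linalg.inv(f["K"])@np.array([px[0],px[1],1.]); return f["pose"][:3,3],d
def atz(f,px,z):
    o,d=ray(f,px); return o+d*(z-o[2])/d[2]
def tri(fs,pxs):
    A=np.zeros((3,3));b=np.zeros(3)
    for f,p in zip(fs,pxs):
        o,d=ray(f,p);d=d/np.linalg.norm(d);M=np.eye(3)-np.outer(d,d);A+=M;b+=M@o
    return np.linalg.solve(A,b)
def save(f,n,crop=None,s=1):
    im=f["pixels"][:,:,::-1]
    if crop: c=crop; im=im[c[1]:c[3],c[0]:c[2]]
    cv2.imwrite("pics/"+n,cv2.resize(im,None,fx=s,fy=s,interpolation=cv2.INTER_CUBIC))
def proj(f,p):
    T=np.linalg.inv(f["pose"]);q=f["K"]@(T[:3,:3]@np.asarray(p)+T[:3,3]);return q[:2]/q[2]
E
python3 - <<'E'
from h import *
np.set_printoptions(precision=4,suppress=True)
s=bot.observe();print(s)
t=bot.grab_frame("top");c=bot.grab_frame("scene")
im=np.hstack([t["pixels"],c["pixels"]])[:,:,::-1]
cv2.imwrite("pics/a.png",cv2.resize(im,(800,300),interpolation=cv2.INTER_AREA))
save(t,"top.png",s=1.5)
for n in ["chest","lock","keeper","key","tray","screw_tin","glue","jar","carton","wrench","screwdriver","offcut","key_head","keeper_back","bolt_tip","key_tip"]:
    print(n,[[(np.round(r["position"],1).tolist(),round(r["conf"],2)) for r in bot.spot_point(f,n)[:2]] for f in (t,c)])
E
```

```text
{'clock': 0.0, 'qpos': array([-1.3092,  0.5221, -0.0363,  1.6   ,  0.0212,  1.0211, -0.1128]), 'qd': array([-0.0013, -0.0006, -0.0009,  0.001 ,  0.001 ,  0.0002,  0.0008]), 'joint_efforts': array([ -0.0006, -92.71  ,   1.98  , -36.9926,   0.018 ,   0.0081,
         0.    ]), 'position': array([0.2035, 0.5906, 0.2307]), 'tool_rot': array([-3.1404,  0.0001,  2.8098]), 'force': array([0.1634, 0.5053, 0.1728]), 'moment': array([ 0.0375, -0.0044, -0.0035]), 'finger_force': 0.0, 'grip_width': 0.0854981868238874}
chest [[([273.2, 183.3], 0.72), ([270.2, 179.4], 0.42)], [([246.8, 213.5], 0.85), ([243.8, 191.1], 0.15)]]
lock [[([272.1, 181.1], 0.87)], [([246.9, 209.0], 0.65)]]
keeper [[([283.7, 173.2], 0.52)], [([243.6, 209.7], 0.64), ([248.4, 210.3], 0.51)]]
key [[([273.7, 179.9], 0.57)], [([234.9, 147.2], 0.6), ([298.2, 275.3], 0.54)]]
tray [[([155.7, 202.0], 0.94)], [([242.3, 189.1], 0.68), ([289.6, 129.8], 0.56)]]
screw_tin [[([350.2, 211.8], 0.73)], [([169.1, 264.7], 0.61)]]
glue [[([298.7, 114.3], 0.74)], [([299.7, 275.6], 0.62)]]
jar [[([227.2, 108.1], 0.65)], [([338.1, 208.7], 0.73)]]
carton [[([154.1, 139.8], 0.68), ([298.3, 112.5], 0.52)], [([337.3, 149.6], 0.68)]]
wrench [[([314.6, 255.5], 0.75), ([222.1, 111.9], 0.51)], [([155.6, 209.7], 0.94)]]
screwdriver [[([207.7, 239.4], 0.72)], [([233.2, 144.9], 0.72)]]
offcut [[([376.2, 141.8], 0.72), ([288.1, 175.6], 0.41)], [([214.7, 334.0], 0.88)]]
key_head [[([270.6, 178.7], 0.46), ([268.0, 176.8], 0.41)], [([244.9, 179.5], 0.49)]]
keeper_back [[([288.7, 175.8], 0.51), ([299.4, 109.9], 0.39)], [([237.5, 208.2], 0.64)]]
bolt_tip [[([297.4, 111.0], 0.24)], [([243.2, 204.7], 0.55)]]
key_tip [[([269.3, 181.1], 0.57), ([288.2, 177.0], 0.51)], [([243.1, 192.2], 0.5)]]
```

View pics/top.png

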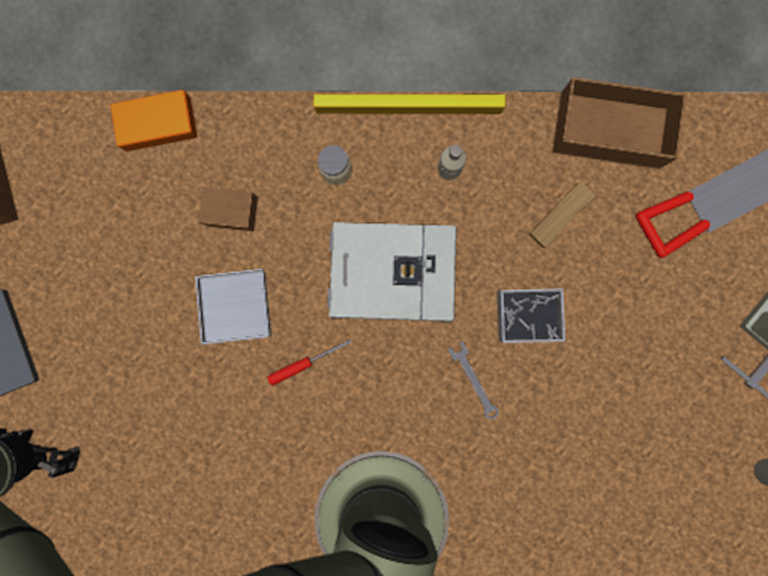

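View pics/a.png

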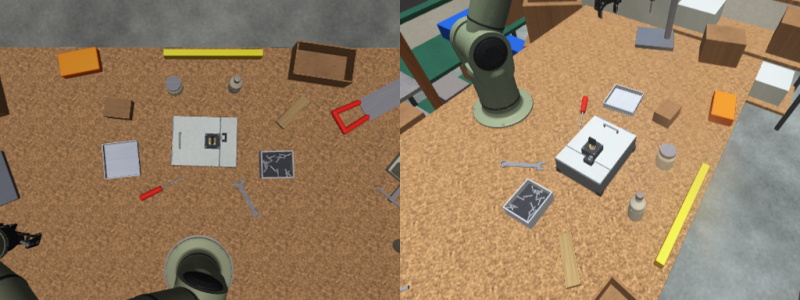

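Run:
```python
from h import *
np.set_printoptions(precision=4,suppress=True)
t=bot.grab_frame("top");c=bot.grab_frame("scene")
print("key_head",tri([t,c],[[270.6,178.7],[244.9,179.5]]), atz(t,[272.1,181.1],.12),atz(t,[273.2,183.3],0),atz(t,[270.6,178.7],.15))
print("tray",atz(t,[155.7,202],0),atz(t,bot.look_for(t,"tray")[0]["position"],.01))
for n,z in [("screw_tin",0),("glue",0),("jar",0),("carton",0)]:
  print(n,atz(t,bot.spot_point(t,n)[0]["position"],z))
for n,z in (("chest",.09),("tray",.028),("lock",.12)):
  m=bot.regions_of(t,n)[0]["region"].astype(np.uint8)
  cs=max(cv2.findContours(m,0,2)[0],key=cv2.contourArea)
  w=np.array([atz(t,p[0],z)[:2] for p in cs],np.float32)
  print(n,cv2.minAreaRect(w),cv2.boundingRect(cs))
```

```text
key_head [ 0.5323 -0.0486  0.1557] [ 0.5284 -0.0534  0.12  ] [ 0.5295 -0.0597  0.    ] [ 0.5334 -0.0482  0.15  ]
tray [0.4633 0.3328 0.    ] [0.4654 0.3362 0.01  ]
screw_tin [ 0.4428 -0.3154  0.    ]
glue [ 0.7635 -0.1508  0.    ]
jar [0.7807 0.108  0.    ]
carton [0.6701 0.339  0.    ]
chest ((0.53293776512146, -0.021433696150779724), (0.2613714635372162, 0.20055551826953888), 88.11114501953125) (219, 148, 86, 67)
tray ((0.45842841267585754, 0.3259533941745758), (0.14914864301681519, 0.15518172085285187), 6.464278221130371) (132, 179, 49, 50)
lock ((0.5317623019218445, -0.054563648998737335), (0.054768167436122894, 0.057625122368335724), 0.4500972032546997) (263, 171, 20, 19)
```

The top view shows the chest at about (393,272) in the 1.5x picture with the keeper at (430,264). The empty tray is on the left at (232,306), and the tin of screws on the right at (532,315). The network detections agree with this. Next I bring the hand over the chest, with yaw near pi so that clockwise turning unwinds the last joint.

Request:
carry_out(
  rows=[
    [[-0.03,-0.0287,-0.004,-1.4],[-0.06,-0.0574,-0.008,-2.8],[-0.09,-0.086,-0.012,-4.2],[-0.12,-0.115,-0.016,-5.6],[-0.15,-0.1435,-0.02,-7],[-0.18,-0.172,-0.024,-8.5],[-0.21,-0.201,-0.028,-10],[-0.24,-0.23,-0.032,-11.4],[-0.27,-0.258,-0.036,-12.8],[-0.3,-0.287,-0.04,-14.2],[-0.33,-0.316,-0.045,-15.6],[-0.36,-0.344,-0.05,-17]],
  ],
  grip=0.05,
  grip_force=20,
)

```text
clock: 3.2
position: [0.4321, 0.1468, 0.2818]
tool_rot: [3.141, 0.001, 3.108]
force: [1.5, 0.9, 0.4]
grip_width: 0.0499
finger_force: 0.0
```

Run:
```python
from h import *
s=bot.observe();print(s["clock"],s["position"],s["tool_rot"],s["qpos"])
Rt=R.from_euler('xyz',s["tool_rot"]).as_matrix()
print(Rt.T@(np.array([.532,-.052,.30])-s["position"]))
w=bot.grab_frame("wrist");print(Rt.T@(w["pose"][:3,3]-s["position"]),Rt.T@w["pose"][:3,2])
```

```text
3.2 [0.43213969 0.14678332 0.28179365] [3.14112487e+00 5.60963940e-04 3.10771666e+00] [-0.55191828  0.19022818  0.1101313   1.96476423 -0.02509593  0.98715681
  1.10697907]
[-0.10654591 -0.19527854 -0.01823793]
[ 0.07596901 -0.00057877 -0.14231974] [-0.30128506 -0.00103835  0.95353355]
```

Request:
carry_out(
  rows=[
    [[-0.02,-0.035,0,0],[-0.04,-0.07,0,0],[-0.06,-0.105,0,0],[-0.08,-0.14,0,0],[-0.1,-0.175,0,0],[-0.1065,-0.195,0.01,0],[-0.1065,-0.195,0.02,0],[-0.1065,-0.195,0.02,0]],
  ],
)

```text
clock: 3.92
position: [0.5306, -0.0508, 0.2595]
tool_rot: [-3.141, -0.003, 3.104]
force: [-0.1, 1.1, -1.1]
grip_width: 0.0503
finger_force: 0.0
```

Run:
```python
from h import *
np.set_printoptions(precision=4,suppress=True)
s=bot.observe();print(s["clock"],s["position"],s["tool_rot"],s["qpos"])
w=bot.grab_frame("wrist");save(w,"w1.png",s=1.5)
for n,z in [("key_head",.15),("key",.122),("lock",.12),("keeper_back",.103),("bolt_tip",.103),("keeper",.09)]:
  try:
   r=(bot.look_for if n=="lock" else bot.spot_point)(w,n)[0];print(n,np.round(r["position"],1),r["conf"],atz(w,r["position"],z))
  except Exception as e: print(n,e)
m=bot.regions_of(w,"key_head");
for r in m[:1]:
  print(r["conf"],r["position"],cv2.minAreaRect(np.argwhere(r["region"])[:,::-1].astype(np.float32)))
```

```text
3.9167 [ 0.5306 -0.0508  0.2595] [-3.1412 -0.0025  3.1042] [-0.1938  0.3518  0.2324  1.8172 -0.0949  0.9859  1.6109]
key_head [257.9 193.3] 0.64 [ 0.532  -0.0506  0.15  ]
key [259.9 187.7] 0.74 [ 0.5346 -0.0485  0.122 ]
lock [254.6 172.2] 0.9 [ 0.5185 -0.0533  0.12  ]
keeper_back [214.3 197.4] 0.95 [ 0.5492 -0.0995  0.103 ]
bolt_tip [226.3 198.9] 0.5 [ 0.5515 -0.0863  0.103 ]
keeper [215.5 191.7] 0.64 [ 0.5465 -0.0998  0.09  ]
0.83 [257.5, 193.2] ((258.5, 196.0), (34.0, 11.0), 90.0)
```

View pics/w1.png

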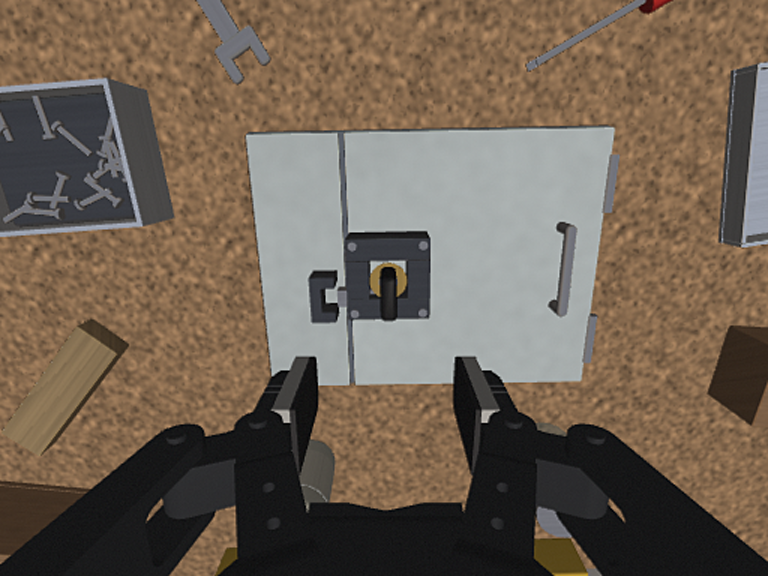

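The wrist picture shows the lock case centred at about (389,276) with the key head upright from (389,268) to (389,318), both at 1.5x. The bolt at (343,297) points into the keeper at (322,297). Next I compute the axis and yaw.

Run:
```python
from h import *
np.set_printoptions(precision=4,suppress=True)
s=bot.observe()
w=bot.grab_frame("wrist")
cs=[atz(w,np.array(p)/1.5,.12)[:2] for p in [(347,234),(430,232),(430,318),(350,320)]]
print(np.array(cs),np.mean(cs,0))
ch=[atz(w,np.array(p)/1.5,.09)[:2] for p in [(247,133),(613,127),(582,380),(272,384)]]
print(np.array(ch)); 
d=ch[1]-ch[0];print("yaw",np.arctan2(d[1],d[0])-np.pi/2,(lambda d:np.arctan2(d[1],d[0])-np.pi/2)(ch[2]-ch[3]))
g=cv2.cvtColor(w["pixels"],cv2.COLOR_RGB2GRAY)
# chest outline from white mask
hsv=cv2.cvtColor(w["pixels"],cv2.COLOR_RGB2HSV);m=((hsv[...,1]<35)&(hsv[...,2]>150)).astype(np.uint8)
m=cv2.morphologyEx(m,cv2.MORPH_CLOSE,np.ones((9,9)));c=max(cv2.findContours(m,0,2)[0],key=cv2.contourArea)
W=np.array([atz(w,p[0],.09)[:2] for p in c],np.float32);print("chest rect",cv2.minAreaRect(W))
for n in ("lock","key_head"):
  r=bot.regions_of(w,n)[0]
  c=max(cv2.findContours(r["region"].astype(np.uint8),0,2)[0],key=cv2.contourArea)
  for z in (.12,.165): print(n,z,cv2.minAreaRect(np.array([atz(w,p[0],z)[:2] for p in c],np.float32)))
for p in [(.532,-.0515,.165),(.532,-.0515,.135),(.532,-.0515,.122)]: print(proj(w,p)*1.5)
```

```text
[[ 0.5028 -0.0746]
 [ 0.5034 -0.0188]
 [ 0.5651 -0.019 ]
 [ 0.5646 -0.0763]] [ 0.534  -0.0472]
[[ 0.4351 -0.1424]
 [ 0.4401  0.1107]
 [ 0.6362  0.1099]
 [ 0.6309 -0.1477]]
yaw -0.020107850229464708 -0.020657964482957203
chest rect ((0.5343256592750549, -0.019621223211288452), (0.25359907746315, 0.1951209306716919), 88.82052612304688)
lock 0.12 ((0.5311914682388306, -0.05003729462623596), (0.057854823768138885, 0.061632268130779266), 88.57563018798828)
lock 0.165 ((0.5191720128059387, -0.04959310218691826), (0.04868723079562187, 0.051866114139556885), 88.57561492919922)
key_head 0.12 ((0.544132649898529, -0.05060505121946335), (0.011501218192279339, 0.03749195858836174), 88.29950714111328)
key_head 0.165 ((0.5300626158714294, -0.05007088929414749), (0.009678750298917294, 0.0315510556101799), 88.29950714111328)
[382.5006 294.6941]
[382.7703 280.7702]
[382.8707 275.5835]
```

Request:
carry_out(
  rows=[
    [[-0.001,0,0.03,-0.5],[-0.001,0.001,0.055,-0.9],[-0.001,0.001,0.06,-0.9],[-0.001,0.001,0.06,-0.9],[-0.001,0.001,0.06,-0.9]],
  ],
)

```text
clock: 4.88
position: [0.5326, -0.049, 0.2021]
tool_rot: [-3.141, 0.0, 3.122]
force: [-0.1, -0.4, 0.7]
grip_width: 0.0502
finger_force: 0.0
```

```bash
cat > m.py <<'E'
from h import *
np.set_printoptions(precision=4,suppress=True)
w=bot.grab_frame("wrist");s=bot.observe();print(s["clock"],s["position"],s["tool_rot"],s["qpos"],s["force"],s["moment"])
def m(n,zs):
  r=bot.regions_of(w,n)
  if not r: return print(n,"none")
  c=max(cv2.findContours(r[0]["region"].astype(np.uint8),0,2)[0],key=cv2.contourArea)
  print(n,cv2.boundingRect(c))
  for z in zs: print("  ",z,cv2.minAreaRect(np.array([atz(w,p[0],z)[:2] for p in c],np.float32)))
E
python3 - <<'E'
from m import *
m("lock",(.12,));m("key_head",(.15,.165));m("plug",(.122,))
for n,z in [("key_head",.15),("keeper_back",.103),("bolt_tip",.103)]:
   r=bot.spot_point(w,n)
   if r: print(n,np.round(r[0]["position"],1),r[0]["conf"],atz(w,r[0]["position"],z))
save(w,"w2.png",(160,100,420,300),3)
E
```

```text
4.9333 [ 0.5329 -0.049   0.2025] [-3.1416  0.0014  3.1218] [-0.1794  0.422   0.2135  1.8775 -0.1154  0.8525  1.6428] [-0.4559  0.1149  0.3037] [-0.0047 -0.0494  0.0233]
lock (221, 161, 71, 74)
   0.12 ((0.5308213233947754, -0.04993890970945358), (0.05783960968255997, 0.06412478536367416), 88.8437271118164)
key_head (249, 193, 16, 47)
   0.15 ((0.5346027612686157, -0.049937278032302856), (0.01092288363724947, 0.036465294659137726), 88.81462860107422)
   0.165 ((0.5285871624946594, -0.04979236423969269), (0.010080079548060894, 0.03365166485309601), 88.81502532958984)
plug (242, 188, 30, 27)
   0.122 ((0.5318601131439209, -0.05016544461250305), (0.02240854501724243, 0.024436289444565773), 2.035243034362793)
key_head [253.9 211.9] 0.81 [ 0.5309 -0.0518  0.15  ]
keeper_back [203.2 210.5] 0.85 [ 0.5465 -0.0988  0.103 ]
bolt_tip [220.4 215.4] 0.65 [ 0.5516 -0.0834  0.103 ]
```

View pics/w2.png

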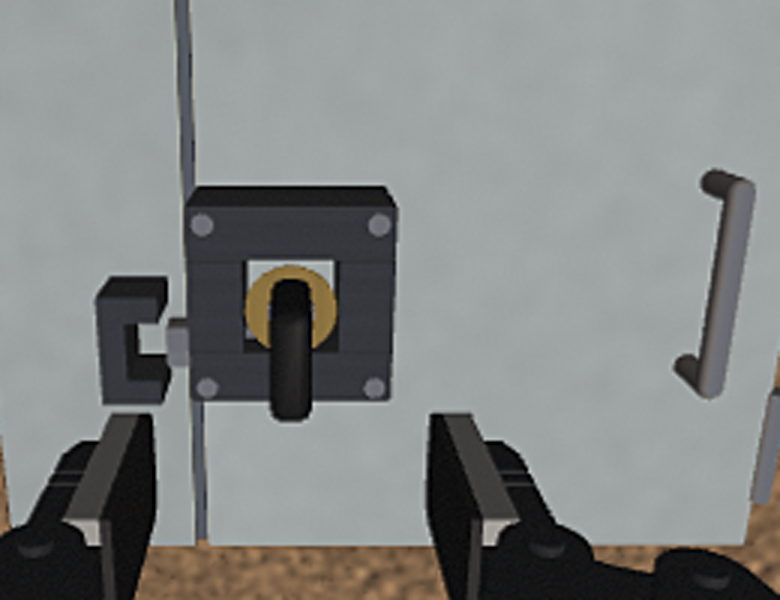

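The crop shows the key at column 291, centred between the finger pads (152 and 430). The brass plug centre is at (291,308) and the bolt end at (168,342), with a gap to the keeper's back wall at (125,342). The hand is aligned along y, so I work out x and check the result.

Run:
```python
from m import *
for p,z in [((292,303.5),.12),((291,308),.122),((291,282),.165),((291,418),.165),((125,342),.103),((168,342),.103)]:
  print(p,atz(w,np.array(p)/3+[160,100],z))
print(R.from_euler('xyz',s["tool_rot"]).as_matrix().T@w["pose"][:3,:3])
```

```text
5.2833 [ 0.5325 -0.0489  0.2017] [3.1416 0.0006 3.1222] [-0.1794  0.4228  0.213   1.8789 -0.1157  0.8511  1.6431] [-0.5235  0.1461  0.174 ] [ 0.0336  0.0053 -0.025 ]
(292, 303.5) [ 0.5326 -0.0491  0.12  ]
(291, 308) [ 0.5332 -0.0494  0.122 ]
(291, 282) [ 0.5123 -0.049   0.165 ]
(291, 418) [ 0.5454 -0.0497  0.165 ]
(125, 342) [ 0.5497 -0.1002  0.103 ]
(168, 342) [ 0.55   -0.0871  0.103 ]
[[-0.0013 -0.9534 -0.3016]
 [ 1.     -0.001  -0.001 ]
 [ 0.0006 -0.3016  0.9534]]
```

Request:
carry_out(
  rows=[
    [[0,0,0.03,0],[0,0,0.055,0],[0,0,0.066,0],[0,0,0.068,0],[0,0,0.068,0],[0,0,0.068,0]],
  ],
)

```text
clock: 5.78
position: [0.5329, -0.049, 0.1343]
tool_rot: [-3.142, 0.001, 3.122]
force: [0.2, -0.8, 0.3]
grip_width: 0.0499
finger_force: 0.0
```

Request:
carry_out(
  rows=[
    [[0,0,0,0],[0,0,0,0],[0,0,0,0],[0,0,0,0],[0,0,0,0],[0,0,0,0],[0,0,0,0],[0,0,0,0]],
  ],
  grip=0.0,
  grip_force=30,
)

```text
clock: 6.45
position: [0.5327, -0.0488, 0.1338]
tool_rot: [3.141, 0.001, 3.122]
force: [-0.7, 1.1, 7.7]
grip_width: 0.0095
finger_force: 33.3
```

Run:
```python
from m import *
print(s["grip_width"],s["finger_force"]); save(w,"w3.png",(160,100,420,300),3)
```

```text
6.5 [ 0.5327 -0.0487  0.1339] [3.1414 0.0009 3.1222] [-0.1575  0.5201  0.1873  1.934  -0.1446  0.6993  1.6678] [-1.2134  0.8417  8.0426] [ 0.1892  0.3171 -0.0042]
0.009368119874739305 33.33528399467468
```

View pics/w3.png

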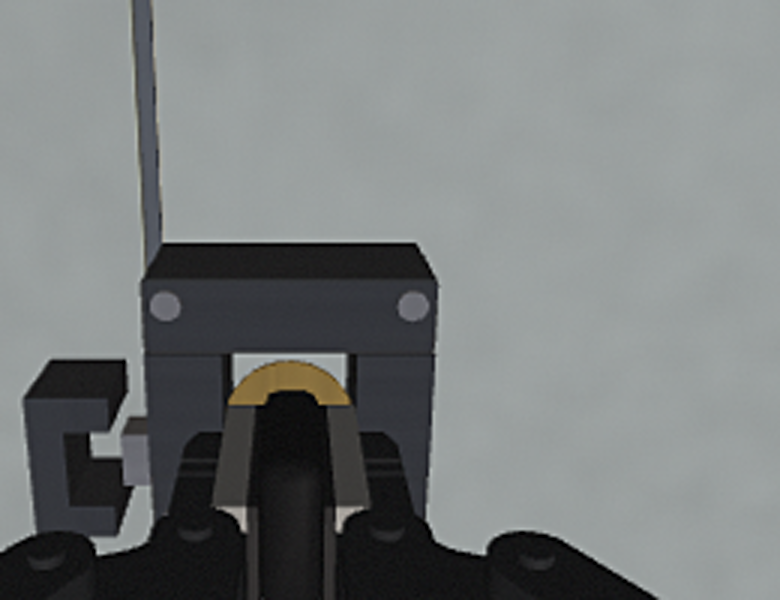

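The pads now hold the key head squarely, with the bolt end visible at (135,450) and the keeper's back wall at (75,460). I firm up the grip and relieve the small vertical load.

Request:
carry_out(
  rows=[
    [[0,0,0,0],[0,0,0,0],[0,0,0,0],[0,0,0,0]],
  ],
  grip=0.0,
  grip_force=80,
)

```text
clock: 6.83
position: [0.5327, -0.0488, 0.134]
tool_rot: [3.141, 0.001, 3.122]
force: [-1.2, 1.0, 8.7]
grip_width: 0.0089
finger_force: 78.2
```

Request:
carry_out(
  rows=[
    [[0,0,-0.0003,0],[0,0,-0.0003,0]],
  ],
)

```text
clock: 7.0
position: [0.5326, -0.0488, 0.134]
tool_rot: [3.141, 0.001, 3.122]
force: [-1.0, 1.1, 6.3]
grip_width: 0.0087
finger_force: 78.2
```

```bash
cat > f.py <<'E'
from h import *
np.set_printoptions(precision=3,suppress=True)
F=[];M=[]
for i in range(5):
  w=bot.grab_frame("wrist");s=bot.observe();F.append(s["force"]);M.append(s["moment"])
print(s["clock"],s["position"],"yaw",s["tool_rot"][2],"F",np.mean(F,0),"M",np.mean(M,0),"sdMz",np.std(M,0)[2],"q7",s["qpos"][6],s["joint_efforts"][6],s["grip_width"],s["finger_force"])
for n in ("keeper_back","bolt_tip"):
  r=bot.spot_point(w,n)
  if r: print(n,np.round(r[0]["position"],1),round(r[0]["conf"],2),atz(w,r[0]["position"],.103))
E
python3 f.py
```

```text
7.25 [ 0.533 -0.049  0.134] yaw 3.122201699186474 F [-0.775  0.749  7.239] M [0.208 0.164 0.025] sdMz 0.03485191978808161 q7 1.6677535596810287 0.0003424107035243651 0.009147736302984818 78.35037231445312
bolt_tip [203.  248.7] 0.64 [ 0.549 -0.087  0.103]
```

Request:
carry_out(
  rows=[
    [[0,0,-0.0005,3],[0,0,-0.0007,6],[0,0,-0.0007,9],[0,0,-0.0007,12],[0,0,-0.0007,15],[0,0,-0.0007,18],[0,0,-0.0007,20],[0,0,-0.0007,20]],
  ],
)

```text
clock: 8.02
position: [0.5324, -0.0487, 0.1343]
tool_rot: [3.142, 0.0, 2.772]
force: [-0.2, 1.6, -0.1]
grip_width: 0.0087
finger_force: 78.3
```

```bash
python3 f.py
```

```text
8.2667 [ 0.532 -0.049  0.134] yaw 2.774199937527417 F [0.529 1.462 0.604] M [ 0.439 -0.214  0.137] sdMz 0.011365811976168209 q7 1.3911531806394677 -0.0994906690903008 0.008684740256285125 78.19831609725952
keeper_back [198.1 270.9] 0.82 [ 0.55  -0.1    0.103]
bolt_tip [215. 264.] 0.44 [ 0.549 -0.087  0.103]
```

Request:
carry_out(
  rows=[
    [[0,0,0,3],[0,0,0,6],[0,0,0,8],[0,0,0,8]],
  ],
)

```text
clock: 8.7
position: [0.5324, -0.0485, 0.1343]
tool_rot: [3.141, -0.0, 2.632]
force: [0.1, 3.4, 2.6]
grip_width: 0.0086
finger_force: 78.6
```

```bash
python3 f.py
```

```text
8.95 [ 0.532 -0.049  0.134] yaw 2.6347185535923052 F [0.058 3.916 2.688] M [ 1.082 -0.186  0.3  ] sdMz 0.020895973399370465 q7 1.2810682035575467 -0.28151940554380417 0.008868520659785845 78.54402422904968
keeper_back [206.7 278.6] 0.77 [ 0.551 -0.1    0.103]
bolt_tip [222.6 271.5] 0.53 [ 0.551 -0.087  0.103]
```

Request:
carry_out(
  rows=[
    [[0,0,0,3],[0,0,0,6],[0,0,0,9],[0,0,0,10],[0,0,0,10]],
  ],
)

```text
clock: 9.47
position: [0.5324, -0.0487, 0.1343]
tool_rot: [3.141, 0.0, 2.459]
force: [0.0, 5.4, 3.8]
grip_width: 0.0084
finger_force: 78.7
```

```bash
python3 f.py
```

```text
9.7167 [ 0.532 -0.049  0.134] yaw 2.460839126441352 F [0.264 5.619 3.864] M [ 1.386 -0.226  0.32 ] sdMz 0.013126912916826642 q7 1.1444056787760633 -0.3209351934492588 0.008602338293021015 78.71816039085388
keeper_back [216.4 280.3] 0.85 [ 0.547 -0.098  0.103]
```

Request:
carry_out(
  rows=[
    [[0,0,0,2.5],[0,0,0,5],[0,0,0,7],[0,0,0,7]],
  ],
)

```text
clock: 10.15
position: [0.5324, -0.0487, 0.1342]
tool_rot: [3.141, -0.0, 2.336]
force: [-0.7, 5.6, 4.0]
grip_width: 0.0089
finger_force: 78.7
```

```bash
python3 f.py
```

```text
10.4 [ 0.532 -0.049  0.134] yaw 2.3386513147402264 F [0.334 5.324 2.987] M [ 1.385 -0.283  0.325] sdMz 0.025717345200084188 q7 1.0487775178716618 -0.3212340082973242 0.008882266942246057 78.6691689491272
```

Request:
carry_out(
  rows=[
    [[0,0,0,2],[0,0,0,4],[0,0,0,4],[0,0,0,4]],
  ],
)

```text
clock: 10.83
position: [0.5325, -0.0487, 0.1343]
tool_rot: [3.141, 0.0, 2.269]
force: [1.4, 6.0, 3.1]
grip_width: 0.0088
finger_force: 78.6
```

```bash
python3 f.py; python3 -c "
from m import *
save(w,'w4.png',(160,150,420,350),3)"
```

```text
11.0833 [ 0.532 -0.049  0.134] yaw 2.2688594791192975 F [0.91  5.049 2.575] M [ 1.378 -0.446  0.298] sdMz 0.036259777049341434 q7 0.9942263108945609 -0.3083681780844927 0.008877577701563125 78.6244261264801
11.2333 [ 0.5325 -0.0487  0.1343] [3.1413 0.     2.2688] [-0.3259  0.5515  0.4228  1.9422 -0.3341  0.7159  0.9942] [1.7496 5.6814 2.1817] [ 1.3905 -0.4223  0.3229]
```

View pics/w4.png

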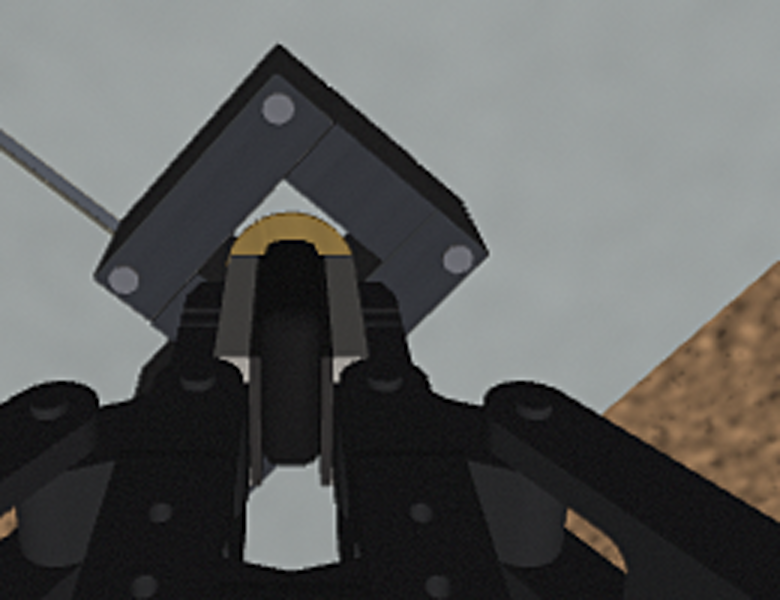

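The wrist view shows the lock case turned about 49° in the image, with the key held square in the pads. The bolt and keeper are now hidden behind the fingers, so from here I go by torque, and joint 7 effort is a clean sensor for that.

Request:
carry_out(
  rows=[
    [[0,0,0,2],[0,0,0,4],[0,0,0,4],[0,0,0,4]],
  ],
)

```text
clock: 11.57
position: [0.5325, -0.0487, 0.1343]
tool_rot: [3.141, 0.0, 2.199]
force: [1.3, 5.3, 2.8]
grip_width: 0.0088
finger_force: 78.6
```

```bash
cat > g.py <<'E'
from h import *
np.set_printoptions(precision=3,suppress=True)
F=[];M=[];Q=[]
for i in range(4):
  w=bot.grab_frame("scene");s=bot.observe();F.append(s["force"]);M.append(s["moment"]);Q.append(s["joint_efforts"][6])
print(round(s["clock"],2),s["position"],"yaw",s["tool_rot"][2],"F",np.mean(F,0),"M",np.mean(M,0),"q7eff",np.array(Q),s["grip_width"])
E
python3 g.py
```

```text
11.77 [ 0.532 -0.049  0.134] yaw 2.199056182582237 F [1.248 5.47  3.207] M [ 1.365 -0.443  0.291] q7eff [-0.368 -0.32  -0.308 -0.305] 0.008994509187856986
```

Request:
carry_out(
  rows=[
    [[0,0,0,2],[0,0,0,4],[0,0,0,4],[0,0,0,4]],
  ],
)

```text
clock: 12.1
position: [0.5325, -0.0487, 0.1343]
tool_rot: [3.141, 0.0, 2.129]
force: [1.6, 5.6, 3.2]
grip_width: 0.0086
finger_force: 78.6
```

```bash
python3 g.py
```

```text
12.3 [ 0.533 -0.049  0.134] yaw 2.1291986477000937 F [1.907 5.642 2.62 ] M [ 1.381 -0.501  0.285] q7eff [-0.366 -0.318 -0.306 -0.303] 0.008704500009377664
```

Request:
carry_out(
  rows=[
    [[0,0,0,2],[0,0,0,4],[0,0,0,4],[0,0,0,4]],
  ],
)

```text
clock: 12.63
position: [0.5326, -0.0487, 0.1343]
tool_rot: [3.141, 0.0, 2.059]
force: [1.6, 5.6, 3.6]
grip_width: 0.0089
finger_force: 78.6
```

```bash
python3 g.py
```

```text
12.83 [ 0.533 -0.049  0.134] yaw 2.0593617836933866 F [1.651 5.31  2.4  ] M [ 1.321 -0.607  0.294] q7eff [-0.367 -0.319 -0.307 -0.304] 0.008928736591332182
```

Request:
carry_out(
  rows=[
    [[0,0,0,2],[0,0,0,3],[0,0,0,3],[0,0,0,3]],
  ],
)

```text
clock: 13.17
position: [0.5326, -0.0486, 0.1343]
tool_rot: [3.141, 0.0, 2.007]
force: [1.9, 4.7, 2.2]
grip_width: 0.0089
finger_force: 78.5
```

```bash
python3 g.py
```

```text
13.37 [ 0.533 -0.049  0.134] yaw 2.007099308410673 F [1.691 5.437 1.883] M [ 1.355 -0.689  0.317] q7eff [-0.369 -0.343 -0.336 -0.335] 0.008779261376009472
```

Request:
carry_out(
  rows=[
    [[0,0,0,1],[0,0,0,2],[0,0,0,2],[0,0,0,2]],
  ],
)

```text
clock: 13.7
position: [0.5326, -0.0486, 0.1343]
tool_rot: [3.141, -0.0, 1.972]
force: [3.1, 6.3, 2.3]
grip_width: 0.009
finger_force: 78.5
```

```bash
python3 g.py
```

```text
13.9 [ 0.533 -0.049  0.134] yaw 1.9723767056297896 F [2.251 6.39  2.193] M [ 1.523 -0.719  0.403] q7eff [-0.449 -0.425 -0.419 -0.418] 0.008554129719519639
```

Request:
carry_out(
  rows=[
    [[0,0,0,0.5],[0,0,0,1],[0,0,0,1],[0,0,0,1]],
  ],
)

```text
clock: 14.23
position: [0.5327, -0.0485, 0.1343]
tool_rot: [3.141, -0.0, 1.955]
force: [1.9, 5.9, 1.8]
grip_width: 0.0088
finger_force: 78.5
```

```bash
python3 g.py; python3 -c "
from h import *
c=bot.grab_frame('scene'); save(c,'s1.png',(190,160,310,250),6)
t=bot.grab_frame('top')
for n in ('keeper_back','bolt_tip'):
  for f in (c,t):
    r=bot.spot_point(f,n)
    if r: print(n,r[0]['position'],r[0]['conf'],atz(f,r[0]['position'],.103))
"
```

```text
14.43 [ 0.533 -0.049  0.134] yaw 1.9550413782496379 F [1.919 6.568 2.144] M [ 1.571 -0.773  0.496] q7eff [-0.481 -0.469 -0.466 -0.465] 0.009072044300659984
keeper_back [239.0, 207.1] 0.42 [ 0.54787471 -0.10487457  0.103     ]
keeper_back [154.2, 201.7] 0.17 [0.46265511 0.30970815 0.103     ]
bolt_tip [239.9, 205.5] 0.47 [ 0.54696662 -0.09908516  0.103     ]
```

View pics/s1.png

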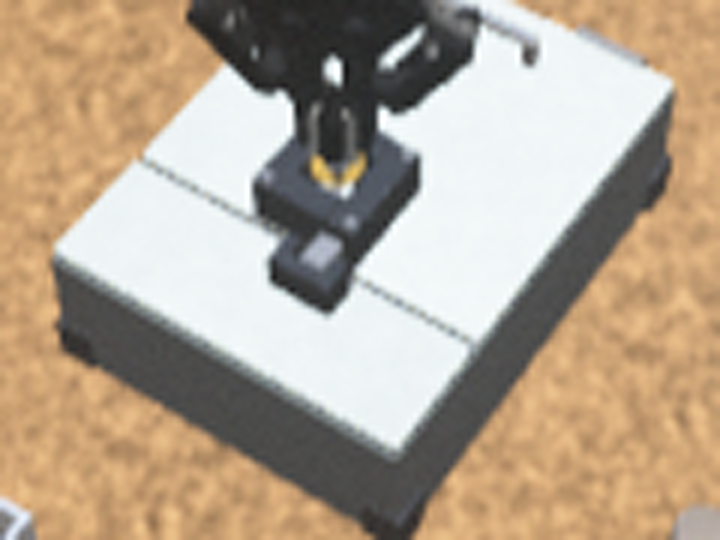

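The bolt lies fully in the keeper, at about (320,255) in the crop. Torque is 0.465 N m, which is about 8 N on the back wall, so the bolt is seated. Now I turn back.

Request:
carry_out(
  rows=[
    [[0,0,0,-5],[0,0,0,-11],[0,0,0,-17],[0,0,0,-23],[0,0,0,-29],[0,0,0,-35],[0,0,0,-41],[0,0,0,-47],[0,0,0,-53],[0,0,0,-59],[0,0,0,-64],[0,0,0,-67]],
  ],
)

```text
clock: 15.73
position: [0.5323, -0.0494, 0.1342]
tool_rot: [-3.141, 0.0, 3.128]
force: [1.6, 1.8, -0.6]
grip_width: 0.0091
finger_force: 78.2
```

```bash
python3 g.py
```

```text
15.93 [ 0.532 -0.049  0.134] yaw 3.1201909045832386 F [ 1.292  1.126 -0.588] M [ 0.362 -0.322  0.016] q7eff [-1.1    1.787  0.909  0.343] 0.008800757166065326
```

Request:
carry_out(
  rows=[
    [[0,0,0,0],[0,0,0,0],[0,0,0,-2],[0,0,0,-4],[0,0,0,-4]],
  ],
)

```text
clock: 16.35
position: [0.5322, -0.0492, 0.1342]
tool_rot: [-3.141, -0.0, -3.09]
force: [1.8, -1.0, -1.0]
grip_width: 0.0092
finger_force: 78.1
```

```bash
python3 g.py; python3 g.py
```

```text
16.55 [ 0.532 -0.049  0.134] yaw -3.0926578928255775 F [ 1.193 -1.863 -0.961] M [-0.457 -0.235 -0.005] q7eff [0.709 0.283 0.09  0.019] 0.008430349185222485
16.75 [ 0.532 -0.049  0.134] yaw -3.091765648154497 F [ 1.068 -2.438 -1.249] M [-0.66  -0.225 -0.012] q7eff [-0.001 -0.003  0.001  0.007] 0.008547570112260736
```

Request:
carry_out(
  rows=[
    [[0,0,0,-2],[0,0,0,-4],[0,0,0,-4],[0,0,0,-4]],
  ],
)

```text
clock: 17.08
position: [0.5323, -0.0491, 0.1342]
tool_rot: [-3.142, -0.0, -3.023]
force: [1.4, -2.8, -2.2]
grip_width: 0.0086
finger_force: 78.0
```

```bash
python3 g.py; python3 g.py
```

```text
17.28 [ 0.532 -0.049  0.134] yaw -3.022263508256485 F [ 0.808 -3.512 -2.199] M [-1.009 -0.231 -0.058] q7eff [0.207 0.105 0.071 0.064] 0.009055041604613904
17.48 [ 0.532 -0.049  0.134] yaw -3.0217262526242763 F [ 0.648 -4.35  -1.723] M [-1.136 -0.227 -0.057] q7eff [0.063 0.068 0.073 0.077] 0.008743968234857239
```

Request:
carry_out(
  rows=[
    [[0,0,0,2],[0,0,0,4],[0,0,0,6.5],[0,0,0,6.5],[0,0,0,6.5],[0,0,0,6.5],[0,0,0,6.5],[0,0,0,6.5]],
  ],
)

```text
clock: 18.15
position: [0.5323, -0.0487, 0.1343]
tool_rot: [3.141, 0.0, -3.134]
force: [0.0, -0.2, 0.2]
grip_width: 0.0088
finger_force: 78.3
```

```bash
python3 g.py
```

```text
18.35 [ 0.532 -0.049  0.134] yaw -3.1345727896850515 F [ 0.057  0.17  -0.419] M [0.006 0.003 0.011] q7eff [0.022 0.017 0.013 0.01 ] 0.009234260757277797
```

Request:
carry_out(
  rows=[
    [[0,0,-0.0005,0],[0,0,-0.001,0],[0,0,-0.0015,0],[0,0,-0.002,0],[0,0,-0.0025,0]],
  ],
)

```text
clock: 18.77
position: [0.5323, -0.0488, 0.1368]
tool_rot: [3.142, 0.0, -3.135]
force: [0.6, -0.4, -0.8]
grip_width: 0.0088
finger_force: 78.4
```

```bash
python3 g.py
```

```text
18.97 [ 0.532 -0.049  0.137] yaw -3.1347757922293042 F [-0.035 -0.439 -0.867] M [ 0.012  0.003 -0.021] q7eff [ 0.008 -0.006 -0.003 -0.001] 0.008781641374581586
```

Request:
carry_out(
  rows=[
    [[0,0,-0.0005,0],[0,0,-0.001,0],[0,0,-0.0015,0],[0,0,-0.002,0],[0,0,-0.003,0],[0,0,-0.004,0]],
  ],
)

```text
clock: 19.47
position: [0.5323, -0.0489, 0.1408]
tool_rot: [-3.142, -0.0, -3.135]
force: [0.9, -1.1, -0.8]
grip_width: 0.0087
finger_force: 78.4
```

Request:
carry_out(
  rows=[
    [[0,0,-0.002,0],[0,0,-0.005,0],[0,0,-0.008,0],[0,0,-0.011,0],[0,0,-0.014,0],[0,0,-0.018,0],[0,0,-0.022,0],[0,0,-0.028,0],[0,0,-0.038,0],[0,0,-0.05,0],[0,0,-0.06,0],[0,0,-0.06,0]],
  ],
)

```text
clock: 20.47
position: [0.5333, -0.0489, 0.2031]
tool_rot: [3.141, 0.003, -3.135]
force: [1.0, 0.3, -0.3]
grip_width: 0.0086
finger_force: 78.4
```

```bash
python3 g.py
python3 - <<'E'
from m import *
t=bot.grab_frame("top")
r=bot.regions_of(t,"tray")[0]["region"].astype(np.uint8)
c=max(cv2.findContours(r,0,2)[0],key=cv2.contourArea)
for z in (0,.028): print("tray",z,cv2.minAreaRect(np.array([atz(t,p[0],z)[:2] for p in c],np.float32)))
print(atz(t,bot.spot_point(t,"tray")[0]["position"],0))
save(w,"w5.png",(130,100,390,300),3)
E
```

```text
20.67 [ 0.532 -0.049  0.2  ] yaw -3.1347135685616574 F [ 0.125  0.231 -0.296] M [-0.002 -0.005  0.017] q7eff [-0.09  -0.038 -0.013 -0.003] 0.008906080343208403
20.7167 [ 0.532  -0.0488  0.2002] [-3.1415 -0.0008 -3.1348] [-0.1731  0.4241  0.2045  1.8799 -0.1114  0.8493  1.6652] [ 0.1045  0.0772 -0.1378] [ 0.0343 -0.043  -0.0006]
tray 0 ((0.4584600627422333, 0.3336297869682312), (0.15286341309547424, 0.1586974859237671), 6.616420269012451)
tray 0.028 ((0.45814579725265503, 0.3260491192340851), (0.14964941143989563, 0.15536072850227356), 6.61642599105835)
[0.4586 0.3374 0.    ]
```

View pics/w5.png

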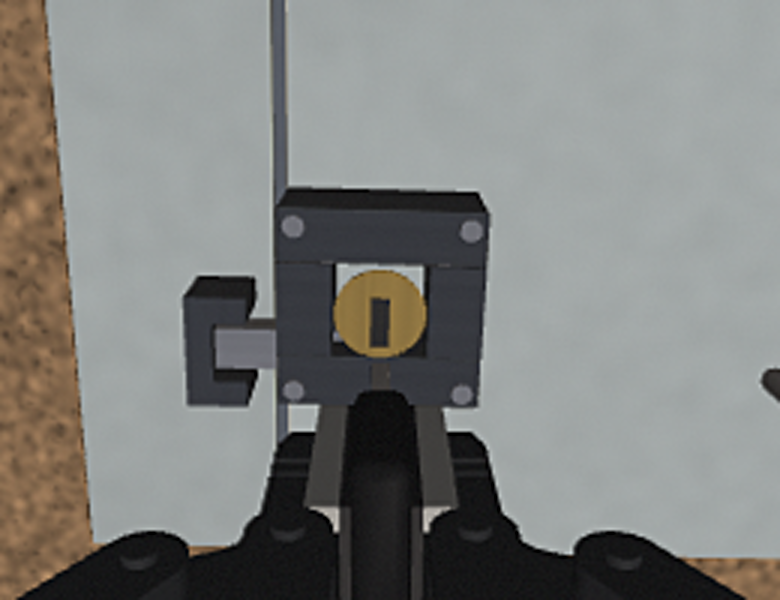

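The key is out: the plug's slot is upright at (380,322), back where it started, and the bolt at (245,345) stands against the keeper's back wall. Next I carry the key to the tray.

Request:
carry_out(
  rows=[
    [[0.006,0.03,0,0],[0.012,0.065,0,0],[0.019,0.1,0,0],[0.026,0.135,0,0],[0.033,0.17,0,0],[0.04,0.205,0,0],[0.047,0.24,0,0],[0.053,0.275,0,0],[0.06,0.31,0,0],[0.066,0.345,0,0],[0.071,0.37,0,0],[0.0715,0.3775,0,0]],
  ],
)

```text
clock: 21.87
position: [0.4563, 0.3326, 0.2002]
tool_rot: [3.14, -0.001, -3.13]
force: [-0.3, -0.4, 0.1]
grip_width: 0.0092
finger_force: 78.4
```

Request:
carry_out(
  rows=[
    [[0,0,0.02,0],[0,0,0.045,0],[0,0,0.07,0],[0,0,0.09,0],[0,0,0.1,0],[0,0,0.1,0],[0,0,0.1,0]],
  ],
)

```text
clock: 22.45
position: [0.4585, 0.3279, 0.101]
tool_rot: [-3.141, -0.0, -3.135]
force: [0.6, 0.5, 0.8]
grip_width: 0.0091
finger_force: 78.4
```

Run:
```python
from m import *
c=bot.grab_frame("scene")
for n in ("key_tip","tray","key"):
  for f,k in ((w,"w"),(c,"s")):
    r=bot.spot_point(f,n)
    if r: print(n,k,r[0]["position"],r[0]["conf"],atz(f,r[0]["position"],.0 if n=="tray" else .068))
save(w,"w6.png",None,1.5)
```

```text
22.5 [0.4588 0.3282 0.1016] [ 3.1411  0.0007 -3.1352] [-0.8004  0.6019  0.104   1.8739 -0.0946  0.6697  0.9369] [ 0.6831  0.4099 -1.2999] [ 0.0046 -0.0113  0.0058]
key_tip w [257.3, 228.6] 0.84 [0.4615 0.3275 0.068 ]
key_tip s [286.2, 115.9] 0.58 [0.4541 0.3333 0.068 ]
tray w [258.9, 194.2] 0.69 [0.4583 0.329  0.    ]
tray s [288.4, 132.6] 0.82 [0.4723 0.3274 0.    ]
key w [258.2, 240.9] 0.6 [0.4706 0.3282 0.068 ]
key s [286.4, 115.2] 0.36 [0.4529 0.3369 0.068 ]
```

View pics/w6.png

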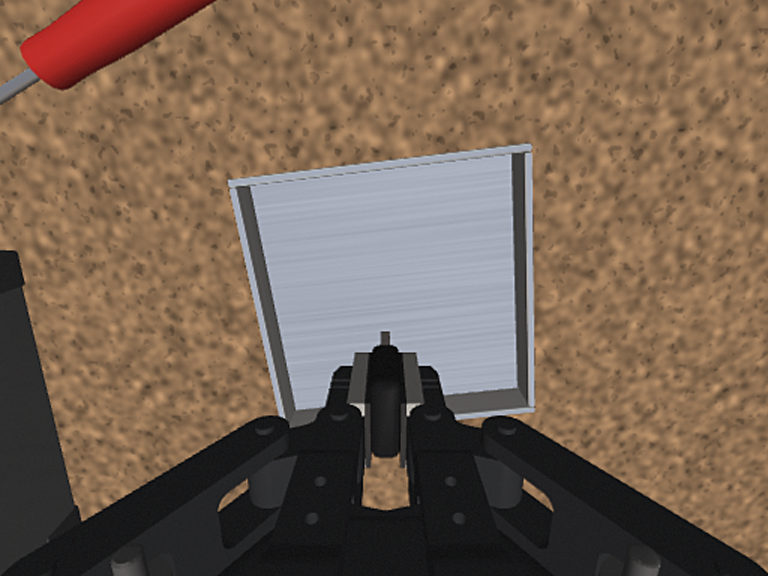

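The key is held upright over the middle of the empty tray: its lower end is at (385,335), and the tray spans about (230..530, 145..415). I lower it.

Request:
carry_out(
  rows=[
    [[0,0,0.015,0],[0,0,0.03,0],[0,0,0.045,0],[0,0,0.055,0],[0,0,0.06,0],[0,0,0.061,0],[0,0,0.061,0],[0,0,0.061,0]],
  ],
)

```text
clock: 23.52
position: [0.4586, 0.3284, 0.0404]
tool_rot: [3.141, 0.001, -3.135]
force: [0.5, 0.3, 0.3]
grip_width: 0.0088
finger_force: 78.4
```

Request:
carry_out(
  rows=[
    [[0,0,0.0005,0],[0,0,0.001,0],[0,0,0.0015,0],[0,0,0.002,0],[0,0,0.002,0]],
  ],
)

```text
clock: 23.93
position: [0.4582, 0.3281, 0.0378]
tool_rot: [3.142, 0.0, -3.135]
force: [-0.4, 0.1, -0.1]
grip_width: 0.0092
finger_force: 78.4
```

Request:
carry_out(
  rows=[
    [[0,0,0.0005,0],[0,0,0.001,0],[0,0,0.0015,0],[0,0,0.0015,0],[0,0,0.0015,0]],
  ],
)

```text
clock: 24.35
position: [0.4582, 0.3281, 0.0362]
tool_rot: [-3.142, -0.0, -3.135]
force: [-0.1, -0.9, -0.3]
grip_width: 0.0088
finger_force: 78.5
```

Request:
carry_out(
  rows=[
    [[0,0,0.0005,0],[0,0,0.001,0],[0,0,0.001,0],[0,0,0.001,0]],
  ],
  grip_force=25,
)

```text
clock: 24.68
position: [0.4584, 0.3282, 0.0359]
tool_rot: [3.141, 0.0, -3.135]
force: [-3.1, -2.0, 14.6]
grip_width: 0.009
finger_force: 81.0
```

Request:
carry_out(
  rows=[
    [[0,0,0,0],[0,0,0,0],[0,0,0,0],[0,0,0,0],[0,0,0,0],[0,0,0,0],[0,0,0,0],[0,0,0,0],[0,0,0,0]],
  ],
  grip=0.035,
)

```text
clock: 25.43
position: [0.4582, 0.3281, 0.0352]
tool_rot: [-3.142, -0.0, -3.135]
force: [0.3, -0.4, -0.2]
grip_width: 0.0349
finger_force: 0.0
```

Request:
carry_out(
  rows=[
    [[0,0,-0.005,0],[0,0,-0.012,0],[0,0,-0.02,0],[0,0,-0.035,0],[0,0,-0.055,0],[0,0,-0.08,0],[0,0,-0.11,0],[0,0,-0.14,0],[0,0,-0.15,0],[0,0,-0.15,0],[0,0,-0.15,0]],
  ],
)

```text
clock: 26.35
position: [0.4583, 0.3283, 0.1859]
tool_rot: [3.141, 0.001, -3.135]
force: [0.3, -0.6, 0.8]
grip_width: 0.035
finger_force: 0.0
```

Run:
```python
from m import *
for n in ("key_tip","key_head"):
    r=bot.spot_point(w,n)
    if r: print(n,r[0]["position"],r[0]["conf"],atz(w,r[0]["position"],.008))
save(w,"w7.png",None,1.5)
```

```text
26.4 [0.458 0.328 0.185] [-3.1415 -0.0002 -3.1347] [-0.8188  0.4827  0.1267  1.8173 -0.0785  0.8466  0.9234] [-0.1891  0.7966 -0.083 ] [-0.0071 -0.028   0.0142]
key_tip [255.7, 175.1] 0.74 [0.4591 0.3265 0.008 ]
key_head [255.1, 185.4] 0.73 [0.4715 0.3258 0.008 ]
```

View pics/w7.png

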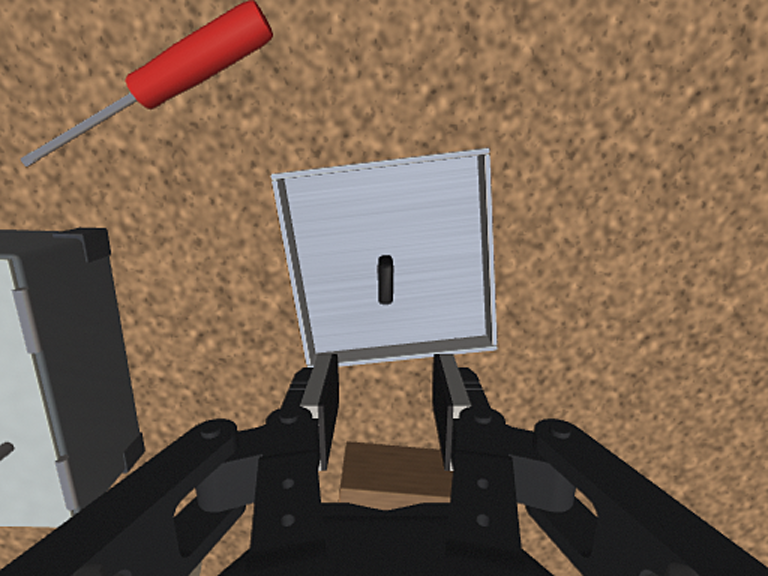

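The key stands upright near the middle of the tray, with its head at (386,280), and the hand is clear. Standing is allowed, and the head's middle is about 52 mm up, under the 60 mm limit. I hand in.

```bash
python3 -c "
from h import *
w=bot.grab_frame('wrist');print(bot.spot_point(w,'key_head')[:1])
print(bot.job_done())"
```

```text
[{'position': [255.0, 183.0], 'conf': 0.52}]
the job is handed in; nothing more can be done
None
```

The chest is locked and the job is handed in: the bolt was seated at about 8 N by torque, the key came out without catching and now stands upright in the empty tray. The hand-in returned no verdict.

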